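# Collect finished battery cells from the catch tray

## Task

Collect the two blue battery cells from the machine's sloping catch tray and stand them upright, terminal up, on the floor of the yellow tote beside the cell already packed there, setting them down gently without dropping them. Leave the red reject cell in its lane and do not disturb the packed cell or the other things on the bench. When both cells stand in the tote, and not before, press the green button on the pod fully down so that the machine carries on.

Things in the scene. Friction and masses are not known exactly. Their poses are not given: they have to be found in the camera images.
- cell_a: finished cylindrical battery cell with a blue sleeve, steel ends, 46 mm in diameter and 95 mm tall (91 mm body with a brass terminal 16 mm wide and 4 mm high in the middle of its top), about 0.33 kg; origin at the centre of its underside, z along its axis towards the terminal. At the start it stands in one lane of the catch tray and leans 32 degrees with the tray, its top towards the robot
- cell_b: second blue finished cell, the same as cell_a, in another lane of the catch tray
- reject: reject cell: red sleeve, otherwise the same as cell_a, in the remaining lane; it stays there
- packed: blue cell of the same kind that already stands upright in the tote; it stays there
- tray: fixed catch tray, 312 mm wide, cheeks 65 mm high, at the end of a low belt; origin on the table under its middle, x towards the belt (away from the robot), y along the row of three lanes, 95 mm apart, the middle one at y = 0; dividers 24 mm high, 4 mm thick. Belt 176 mm wide, up to 82 mm high, from x = 65 to 265 mm
- tray_floor (a point): point on the tray's sloping floor in the middle lane, 45 mm above the table, axes as the tray's. The floor is tilted 32 degrees (0.56 rad) about y and falls towards the robot (-x); a clear wall 5 mm thick, square to it and 59 mm high, stands on the robot's side. Cells stand square to the floor and lean on this wall
- tote: fixed open yellow tote, 200 mm (x) by 300 mm (y) by 50 mm high outside, walls and floor 5 mm thick; origin at the centre of its underside, so its inner floor is 5 mm above the table
- pod: fixed grey push-button pod, 66 by 66 mm and 55 mm high, with the green button on top; origin at the centre of its underside
- start (a joint): green button's travel in m: 0 released, about 0.006 fully down, spring return, 5 N
- start_top (a point): centre of the top face of the green button (32 mm in diameter, pressed straight down)
- wash_bottle: bystander: clear to whitish plastic bottle with a white cap, 64 mm in diameter, 140 mm tall, origin at the centre of its underside
- film_roll: bystander: white roll standing on end, 110 mm in diameter, 70 mm tall, origin at the centre of its underside
- driver: bystander: screwdriver lying on the table; origin at its middle

How it is judged:
By the outcome, as a careful person would: the job done as asked, in the order asked, and still so for the second after the job is handed in, with the robot touching nothing.
It also fails if it takes over 67 s, if anything falls off the work surface, if the arm or the gripper's body presses on something with over 40 N, if the wrist force passes 120 N, or if a joint passes its speed limit or range.

## Robot

A 6-joint arm with a two-finger parallel gripper is mounted at the origin on the work surface. World frame = base frame: x ahead of the robot, y to its left, z up, the work surface at z = 0. Lengths are in m, angles in rad, forces in N, time in s.
With the tool pointing down it reaches from about 0.25 to 0.775 m from the base axis. Payload 4 kg.
Tool frame: the origin (TCP) lies where the fingers leave the gripper's body, on its centre line; the fingertips stand bot.nose_length ahead of it and the grasp point (between the pads) lies 54 mm ahead of it (bot.nose_length is the distance from the TCP to the fingertips, in m); z points along the fingers, y is the line along which they close (so a half turn about z gives the same grasp; the last joint's range is limited). The gripper opens to 85 mm and grips with 20 to 120 N. Pads are 22 mm wide; open, the fingers measure 114 mm over their backs; the gripper's body (76 mm by 85 mm) begins 54 mm behind the grasp point. The pads swing forward as they close: fully open they stand 13 mm farther back than shut.
Start: joints at [1.179, 0.087, 1.371, -0, 1.684, -0.103], TCP at [0.157, 0.527, 0.304] pointing down, gripper open.
Joint ranges: [-3.1, 3.1], [-0.76, 2.03], [0.27, 2.55], [-1.08, 4.22], [0.17, 2.65], [-2.57, 2.57]. Speed limits (rad/s): [2.79, 2.79, 3.14, 3.14, 3.14, 3.14].

## Interface

Orientations are given as a 3x3 rotation matrix whose columns are the frame's x, y, z axes.
In Python, from station import bot gives the robot as it stands.
- The arm moves only by the tool play_rows, never from a script. Its argument "deltas" is a list of rows, each an object of numbers: "fingers": the finger opening in mm, from 0 to 85.4; "dx", "dy", "dz": the shift along the tool's x, y, z in mm; "spin": the turn about the tool's z in degrees. In form: [{"fingers": .., "dx": .., "dy": .., "dz": .., "spin": ..}, ...]. A call has 1 to 12 rows; each row shifts and turns the commanded pose from where the row before left it, along the tool's axes as they then stand; what a row does not reach is not made up. A row lasts 1/10 s, in which the tool goes at most 50 mm and 8.59 degrees, less where a joint would pass 70% of its speed; a pose out of reach is approached as far as the arm can. A call is refused whole if a number of a shift passes 50 or a number of a turn 8.59, either way. A call with a gripper value outside its range is refused whole. The fingers move at their own pace and stop on an object; "squeeze" is the grip in N (left out, the last holds). Time passes only in rows, so rows that do not move let the fingers close. It gives the time, the measured TCP pose, the force, the opening and the grip force at its end, in the units of the state.
- bot.read_state(): the state, without advancing time (a new reading comes with each control period).
- bot.grab_frame(name): name is "scene" or "top" or "wrist"; returns (picture, depth): 480x640x3 uint8, red, green, blue; 480x640 float32, m along the optical axis (not along the pixel's ray), 0 where there is no reading.
- bot.camera_info(name): a dict with "fx", "fy", "cx", "cy" (pixels), "rvec" (rotation vector, rad) and "tvec" (3), from world to camera coordinates, as OpenCV has them; the wrist camera has in their place "T_tool_cam" (4x4, takes a point from camera to tool coordinates, whose origin is the TCP and whose axes are the flange's). Camera axes: x right, y down, z forward; pixel columns grow to the right and rows downward; lengths in m; the calibration is good to about 2 mm. A picture is of the moment at which its call begins: read the wrist's pose just before it. camera_info takes no time and is no camera call.
- bot.sign_off(): hands the job in; it is judged then, once.
The state is a dict: "time_s": time; "joint_positions": joint angles; "joint_vel": joint speeds; "tau": joint torques, N m; "ee_pos": TCP position; "eef_rot": TCP orientation; "force": force on the tool from outside, world axes, zero at the start; "wrist_torque": the same for the moment, N m; "gripper_width": finger opening in m; "grasp_force": force on a finger pad.
Only numpy, scipy, OpenCV 4.12 (cv2) and the standard library are available. Lean on these libraries where they do the work, as an engineer would, in place of code of your own. Each camera call takes 0.05 s, during which the arm holds its last target. There are 200 camera calls.

## Working session

There is one attempt and no reset: what is moved stays moved. The work goes in short steps, Python scripts to look and compute and a tool call to move; the robot and the scene stay as the last step left them, time stands still between calls to the robot, and variables do not carry over. Pictures are saved under pics/ and viewed, at most 10 in all, crops included, and the job is handed in when it is done.

Besides the shell and the picture viewer there is one more tool, called after "Request:" as name(argument=value, ...), one argument or row to a line, values as JSON. play_rows: Moves the arm, as the interface text tells. Its arguments: {"type":"object","properties":{"deltas":{"type":"array"},"squeeze":{"type":"number"}},"required":["deltas"]}

```bash
mkdir -p pics; ls; python3 - <<'E'
from station import bot
import numpy as np,cv2
s=bot.read_state();print({k:np.round(v,3).tolist() for k,v in s.items()},bot.nose_length)
for n in("top","scene"):
    p,d=bot.grab_frame(n);cv2.imwrite(f"pics/{n}0.png",p[...,::-1]);np.save(f"pics/{n}0.npy",d)
    print(n,bot.camera_info(n))
print(bot.camera_info("wrist"))
E
```

```text
pics
{'time_s': 0.0, 'joint_positions': [1.179, 0.088, 1.372, 0.0, 1.684, -0.103], 'joint_vel': [-0.002, 0.0, 0.001, 0.0, 0.002, -0.001], 'tau': [0.0, -35.186, -31.328, -0.0, 0.011, -0.0], 'ee_pos': [0.156, 0.527, 0.303], 'eef_rot': [[-0.959, 0.285, -0.001], [0.285, 0.959, -0.002], [0.0, -0.002, -1.0]], 'force': [0.126, 0.192, 0.171], 'wrist_torque': [0.03, -0.002, 0.04], 'grasp_force': 0.0, 'gripper_width': 0.085} 0.0726
top {'fx': 478.8031187574101, 'fy': 478.8031187574101, 'cx': 321.8077605398722, 'cy': 245.36606570321695, 'rvec': array([ 2.1603252 , -2.17525584,  0.07316631]), 'tvec': array([-0.08708051,  0.60578716,  1.30009618])}
scene {'fx': 602.1345619075463, 'fy': 602.1345619075463, 'cx': 319.3537579357694, 'cy': 245.7988352138917, 'rvec': array([ 1.94426193,  1.49432411, -0.59967473]), 'tvec': array([-0.03956416, -0.36797032,  1.98113258])}
{'fx': 415.11950021175176, 'fy': 415.11950021175176, 'cx': 320.60053964089195, 'cy': 236.77817796790262, 'T_tool_cam': array([[-9.52878547e-05, -9.55713052e-01, -2.94300106e-01,
         7.42802933e-02],
       [ 9.99999906e-01, -2.15509049e-04,  3.76068385e-04,
         4.83513672e-05],
       [-4.22837800e-04, -2.94300042e-01,  9.55712983e-01,
        -6.86256769e-02],
       [ 0.00000000e+00,  0.00000000e+00,  0.00000000e+00,
         1.00000000e+00]])}
```

View pics/top0.png

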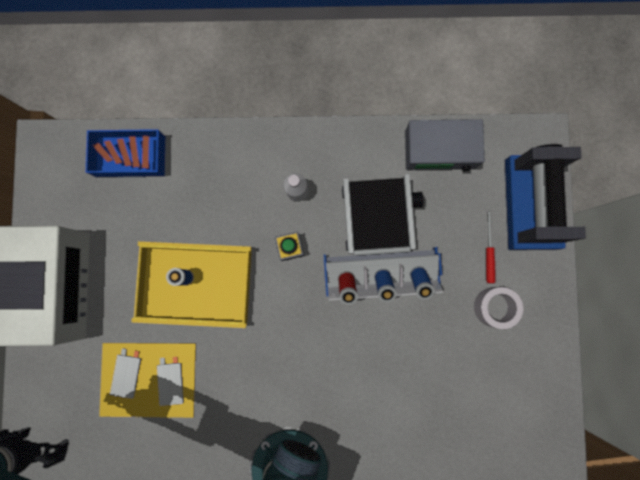

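View pics/scene0.png

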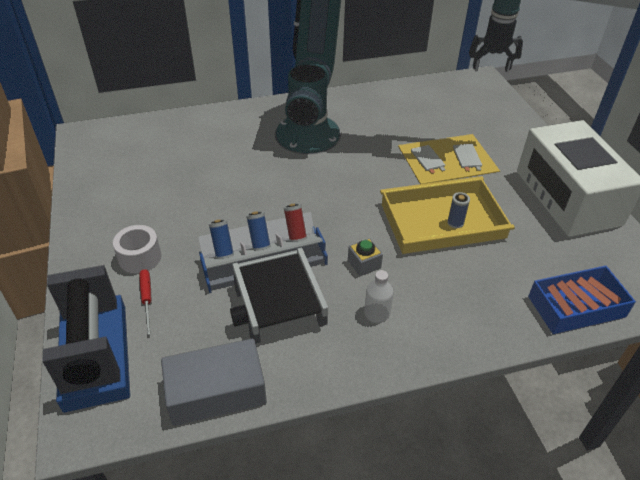

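The top view (up is +x, left is +y) shows red in the +y lane (terminal ≈(348,296)) and the blue cells in the middle (388,294) and right (426,291) lanes. The tote is centred near (194,285) with the packed cell at (178,277), and the button is at (289,244). The scene view agrees. Next I turn these into world positions.

```bash
cat > h.py <<'E'
import numpy as np,cv2
from station import bot
def world(n,d,s=None):
    c=bot.camera_info(n);v,u=np.mgrid[:480,:640]
    P=np.stack([(u-c['cx'])/c['fx']*d,(v-c['cy'])/c['fy']*d,d],-1)
    if n=='wrist':
        T=c['T_tool_cam'];P=P@T[:3,:3].T+T[:3,3]
        return P@np.array(s['eef_rot']).T+s['ee_pos']
    R=cv2.Rodrigues(c['rvec'])[0];return (P-c['tvec'])@R
E
python3 - <<'E'
from h import *
for n in("top","scene"):
    p=cv2.imread(f"pics/{n}0.png");d=np.load(f"pics/{n}0.npy");W=world(n,d);hsv=cv2.cvtColor(p,cv2.COLOR_BGR2HSV)
    H,S,V=[hsv[...,i].astype(int) for i in range(3)];X,Y,Z=np.moveaxis(W,-1,0);ok=d>0
    def comps(name,m,mn=6):
        k,l,st,_=cv2.connectedComponentsWithStats((m&ok).astype(np.uint8))
        for i in range(1,k):
            if st[i,4]>=mn:
                q=W[l==i];print(n,name,st[i].tolist(),'mean',q.mean(0).round(4),'zmed/max',np.median(q[:,2]).round(4),q[:,2].max().round(4))
    ws=(abs(X-.5)<.35)&(abs(Y)<.6)
    comps('brass',ws&(H>10)&(H<30)&(S>90)&(Z>.085)&(Z<.15),4)
    comps('blue',ws&(H>100)&(H<125)&(S>120)&(Z>.03)&(Z<.16),30)
    comps('green',ws&(H>40)&(H<85)&(S>100)&(Z>.03)&(Z<.1),8)
    m=ws&(H>18)&(H<35)&(S>120)&(Z>.04)&(Z<.06)&(Y>.1)&ok
    q=W[m];r=cv2.minAreaRect((q[:,:2]*1000).astype(np.float32));print('tote rim',r,cv2.boxPoints(r).round(1).tolist(),'z',np.median(q[:,2]))
E
```

```text
top brass [171, 273, 8, 8, 53] mean [0.5205 0.2938 0.0982] zmed/max 0.0982 0.104
top brass [421, 288, 9, 8, 55] mean [ 0.4767 -0.3541  0.123 ] zmed/max 0.1235 0.1322
top brass [383, 291, 9, 8, 57] mean [ 0.4705 -0.2575  0.1232] zmed/max 0.1238 0.131
top brass [344, 294, 9, 7, 53] mean [ 0.4648 -0.1595  0.1238] zmed/max 0.1239 0.1344
top blue [86, 158, 76, 18, 408] mean [0.8177 0.4606 0.0499] zmed/max 0.0518 0.0672
top blue [439, 258, 3, 17, 35] mean [ 0.5409 -0.4057  0.0644] zmed/max 0.0636 0.0744
top blue [412, 268, 18, 19, 204] mean [ 0.5168 -0.3452  0.0932] zmed/max 0.0933 0.1246
top blue [184, 271, 7, 13, 55] mean [0.519  0.2741 0.0507] zmed/max 0.0513 0.0726
top blue [376, 271, 17, 18, 201] mean [ 0.5117 -0.2514  0.0932] zmed/max 0.0936 0.1227
top green [416, 164, 36, 4, 103] mean [ 0.8182 -0.398   0.0549] zmed/max 0.0547 0.0718
top green [282, 239, 13, 13, 128] mean [ 0.6032 -0.0016  0.0746] zmed/max 0.0757 0.0855
tote rim ((500.994384765625, 264.1905517578125), (309.23565673828125, 220.19110107421875), 86.67630004882812) [[382.1000061035156, 116.19999694824219], [601.900024414
[... 450 characters left out ...]
 0.1305
scene blue [248, 217, 21, 31, 425] mean [ 0.5109 -0.2574  0.0927] zmed/max 0.0927 0.13
scene blue [211, 225, 21, 31, 453] mean [ 0.5171 -0.353   0.0926] zmed/max 0.093 0.1271
scene blue [200, 253, 9, 32, 66] mean [ 0.5613 -0.4064  0.0533] zmed/max 0.0579 0.0707
scene blue [532, 266, 83, 33, 667] mean [0.8183 0.4683 0.0487] zmed/max 0.0493 0.0674
scene green [360, 241, 12, 8, 73] mean [ 0.6049 -0.0023  0.0772] zmed/max 0.077 0.0834
tote rim ((499.0577392578125, 263.4287109375), (311.01824951171875, 233.46466064453125), 87.18991088867188) [[374.79998779296875, 113.80000305175781], [608.0, 102.4000015258789], [623.2999877929688, 413.0], [390.1000061035156, 424.5]] z 0.049172872166559585
```

Request:
play_rows(
  deltas=[
    {"spin": -6.8, "fingers": 60},
    {"spin": -6.8},
    {"spin": -6.7},
    {"dx": -8, "dy": -22},
    {"dx": -15, "dy": -44},
    {"dx": -15, "dy": -44},
    {"dx": -15, "dy": -44},
    {"dx": -15, "dy": -44},
    {"dx": -15, "dy": -44},
    {"dx": -15, "dy": -44},
    {"dx": -15, "dy": -44},
    {"dx": -15, "dy": -44},
  ],
)

```text
validation failed for argument at $.de...
```

Request:
play_rows(
  deltas=[
    {"dx": -15, "dy": -44},
    {"dx": -15, "dy": -44},
    {"dx": -15, "dy": -44},
    {"dx": -15, "dy": -44},
    {"dx": -15, "dy": -44},
    {"dx": -15, "dy": -44},
    {"dx": -15, "dy": -44},
    {"dx": -15, "dy": -44},
    {"dx": -15, "dy": -44},
    {"dx": -15, "dy": -33},
    {"dx": -12},
    {},
  ],
)

```text
validation failed for argument at $.de...
```

```bash
cat >> h.py <<'E'
def togo(xyz,yaw):  # tool deltas (mm,deg): spin first, then shift in the spun frame; yaw = world angle of tool x
    s=bot.read_state();R=np.array(s['eef_rot']);y0=np.degrees(np.arctan2(R[1,0],R[0,0]))
    sp=-((yaw-y0+180)%360-180);a=np.radians(yaw);e=np.array(xyz)-s['ee_pos']
    print('t',round(s['time_s'],2),'at',np.round(s['ee_pos'],4),'F',np.round(s['force'],1),'w',round(s['gripper_width'],4),'gf',round(s['grasp_force'],1),'tilt z',R[:,2].round(3))
    print('spin',round(sp,2),'dx dy dz',(1000*np.array([np.cos(a)*e[0]+np.sin(a)*e[1],np.sin(a)*e[0]-np.cos(a)*e[1],-e[2]])).round(1))
E
cat > w.py <<'E'
from h import *
import sys
def look(name):
    s=bot.read_state();p,d=bot.grab_frame('wrist');cv2.imwrite(f'pics/{name}.png',p[...,::-1]);W=world('wrist',d,s)
    hsv=cv2.cvtColor(p,cv2.COLOR_RGB2HSV).astype(int);H,S,V=np.moveaxis(hsv,-1,0);return p,d,W,H,S,V
if __name__=='__main__':
    togo([.4845,-.2567,.30],183.7)
    p,d,W,H,S,V=look(sys.argv[1]);Z=W[...,2]
    m=(H>10)&(H<35)&(S>90)&(Z>.085)&(Z<.15)&(d>0)
    k,l,st,_=cv2.connectedComponentsWithStats(m.astype(np.uint8))
    for i in range(1,k):
        if st[i,4]>20:
            q=W[l==i];hi=q[q[:,2]>np.percentile(q[:,2],10)];print(st[i].tolist(),np.median(q,0).round(4),q.mean(0).round(4))
E
python3 w.py w1
```

```text
t 0.1 at [0.1565 0.5269 0.3028] F [-0.3  0.4 -1. ] w 0.0855 gf 0.0 tilt z [-0.001 -0.002 -1.   ]
spin -20.25 dx dy dz [-276.7 -803.2    2.8]
```

Request:
play_rows(
  deltas=[
    {"fingers": 60, "dx": 0, "dy": 0, "dz": 0, "spin": -6.8},
    {"fingers": 60, "dx": 0, "dy": 0, "dz": 0, "spin": -6.8},
    {"fingers": 60, "dx": 0, "dy": 0, "dz": 0, "spin": -6.7},
    {"fingers": 60, "dx": -8, "dy": -22, "dz": 0, "spin": 0},
    {"fingers": 60, "dx": -15, "dy": -44, "dz": 0, "spin": 0},
    {"fingers": 60, "dx": -15, "dy": -44, "dz": 0, "spin": 0},
    {"fingers": 60, "dx": -15, "dy": -44, "dz": 0, "spin": 0},
    {"fingers": 60, "dx": -15, "dy": -44, "dz": 0, "spin": 0},
    {"fingers": 60, "dx": -15, "dy": -44, "dz": 0, "spin": 0},
    {"fingers": 60, "dx": -15, "dy": -44, "dz": 0, "spin": 0},
    {"fingers": 60, "dx": -15, "dy": -44, "dz": 0, "spin": 0},
    {"fingers": 60, "dx": -15, "dy": -44, "dz": 0, "spin": 0},
  ],
)

```text
time_s: 1.35
ee_pos: [0.3088, 0.1607, 0.3038]
eef_rot: [[-0.998, -0.066, 0.001], [-0.066, 0.998, 0.0], [-0.001, 0.0, -1.0]]
force: [0.7, 0.2, -0.1]
gripper_width: 0.0599
grasp_force: 0.0
```

Request:
play_rows(
  deltas=[
    {"fingers": 60, "dx": -15, "dy": -44, "dz": 0, "spin": 0},
    {"fingers": 60, "dx": -15, "dy": -44, "dz": 0, "spin": 0},
    {"fingers": 60, "dx": -15, "dy": -44, "dz": 0, "spin": 0},
    {"fingers": 60, "dx": -15, "dy": -44, "dz": 0, "spin": 0},
    {"fingers": 60, "dx": -15, "dy": -44, "dz": 0, "spin": 0},
    {"fingers": 60, "dx": -15, "dy": -44, "dz": 0, "spin": 0},
    {"fingers": 60, "dx": -15, "dy": -44, "dz": 0, "spin": 0},
    {"fingers": 60, "dx": -15, "dy": -44, "dz": 0, "spin": 0},
    {"fingers": 60, "dx": -15, "dy": -44, "dz": 0, "spin": 0},
    {"fingers": 60, "dx": -14, "dy": -33, "dz": 0, "spin": 0},
    {"fingers": 60, "dx": 0, "dy": 0, "dz": 0, "spin": 0},
    {"fingers": 60, "dx": 0, "dy": 0, "dz": 0, "spin": 0},
  ],
)

```text
time_s: 2.55
ee_pos: [0.4855, -0.2563, 0.3028]
eef_rot: [[-0.998, -0.064, -0.002], [-0.064, 0.998, 0.002], [0.002, 0.002, -1.0]]
force: [0.1, 0.1, 0.4]
gripper_width: 0.0601
grasp_force: 0.0
```

```bash
python3 w.py w1
```

```text
t 2.55 at [ 0.4855 -0.2563  0.3028] F [0.1 0.1 0.4] w 0.0601 gf 0.0 tilt z [-0.002  0.002 -1.   ]
spin -0.01 dx dy dz [ 1.  -0.3  2.8]
[148, 197, 27, 27, 568] [ 0.4762 -0.3545  0.1239] [ 0.4762 -0.3545  0.1237]
[305, 197, 27, 27, 573] [ 0.4702 -0.2586  0.1237] [ 0.4703 -0.2586  0.1236]
[464, 198, 29, 27, 588] [ 0.4644 -0.1607  0.1239] [ 0.4644 -0.1607  0.1237]
```

Request:
play_rows(
  deltas=[
    {"fingers": 60, "dx": 2, "dy": -1.5, "dz": 20, "spin": 0},
    {"fingers": 60, "dx": 0, "dy": 0, "dz": 30, "spin": 0},
    {"fingers": 60, "dx": 0, "dy": 0, "dz": 30, "spin": 0},
    {"fingers": 60, "dx": 0, "dy": 0, "dz": 25, "spin": 0},
    {"fingers": 60, "dx": 0, "dy": 0, "dz": 20, "spin": 0},
    {"fingers": 60, "dx": 0, "dy": 0, "dz": 15, "spin": 0},
    {"fingers": 60, "dx": 0, "dy": 0, "dz": 8, "spin": 0},
    {"fingers": 60, "dx": 0, "dy": 0, "dz": 0, "spin": 0},
    {"fingers": 60, "dx": 0, "dy": 0, "dz": 0, "spin": 0},
  ],
)

```text
time_s: 3.5
ee_pos: [0.4842, -0.2575, 0.157]
eef_rot: [[-0.998, -0.066, 0.002], [-0.066, 0.998, -0.001], [-0.002, -0.001, -1.0]]
force: [-0.9, -1.1, 0.6]
gripper_width: 0.0602
grasp_force: 0.0
```

Request:
play_rows(
  deltas=[
    {"fingers": 52, "dx": 0, "dy": 0, "dz": 0, "spin": 0},
    {"fingers": 48, "dx": 0, "dy": 0, "dz": 0, "spin": 0},
    {"fingers": 44, "dx": 0, "dy": 0, "dz": 0, "spin": 0},
    {"fingers": 40, "dx": 0, "dy": 0, "dz": 0, "spin": 0},
    {"fingers": 35, "dx": 0, "dy": 0, "dz": 0, "spin": 0},
    {"fingers": 35, "dx": 0, "dy": 0, "dz": 0, "spin": 0},
    {"fingers": 35, "dx": 0, "dy": 0, "dz": 0, "spin": 0},
  ],
  squeeze=25,
)

```text
time_s: 4.2
ee_pos: [0.4841, -0.2578, 0.1571]
eef_rot: [[-0.998, -0.065, 0.002], [-0.065, 0.998, -0.001], [-0.002, -0.001, -1.0]]
force: [-0.9, 0.5, 6.1]
gripper_width: 0.0454
grasp_force: 25.6
```

Request:
play_rows(
  deltas=[
    {"fingers": 35, "dx": 0, "dy": 0, "dz": -5, "spin": 0},
    {"fingers": 35, "dx": 0, "dy": 0, "dz": -10, "spin": 0},
    {"fingers": 35, "dx": 0, "dy": 0, "dz": -20, "spin": 0},
    {"fingers": 35, "dx": 0, "dy": 0, "dz": -30, "spin": 0},
    {"fingers": 35, "dx": 0, "dy": 0, "dz": -30, "spin": 0},
    {"fingers": 35, "dx": 0, "dy": 0, "dz": -25, "spin": 0},
    {"fingers": 35, "dx": 0, "dy": 0, "dz": -10, "spin": 0},
    {"fingers": 35, "dx": 0, "dy": 0, "dz": 0, "spin": 0},
  ],
)

```text
time_s: 5.0
ee_pos: [0.4841, -0.2578, 0.2873]
eef_rot: [[-0.998, -0.065, 0.002], [-0.065, 0.998, -0.001], [-0.002, -0.002, -1.0]]
force: [0.3, -0.4, -3.2]
gripper_width: 0.045
grasp_force: 26.5
```

```bash
cat > t.py <<'E'
from h import *
import sys
# tote coords -> TCP target; yaw 176.9
x,y,z=map(float,sys.argv[1:4]);a=np.radians(-3.1)
c=np.array([.500,.264])+np.array([np.cos(a)*x-np.sin(a)*y,np.sin(a)*x+np.cos(a)*y])
togo([c[0],c[1],z],176.9)
E
python3 t.py .010 -.070 .285; python3 - <<'E'
from w import *
p,*_=look('w2')
E
```

```text
t 5.0 at [ 0.4841 -0.2578  0.2873] F [ 0.3 -0.4 -3.2] w 0.045 gf 26.5 tilt z [ 0.002 -0.001 -1.   ]
spin 6.85 dx dy dz [  2.3 451.9   2.3]
```

View pics/w2.png

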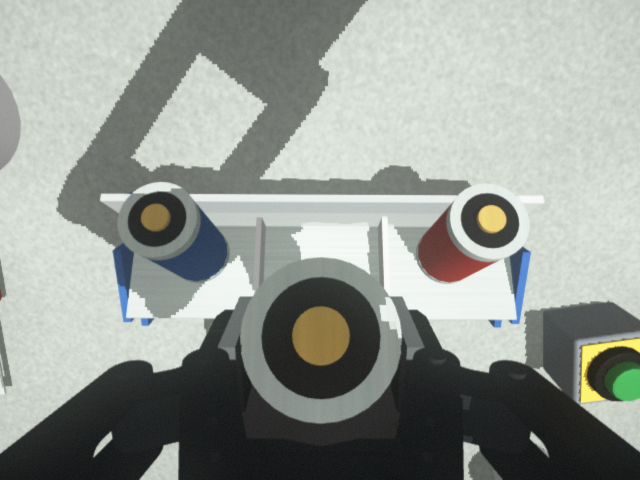

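The cell is held, its face centred at (321,337). The other blue cell at (157,217) and the red one at (490,219) are undisturbed. I measure the held cell's lean from depth.

```bash
cat > lean.py <<'E'
from w import *
def lean(name='l'):
    s=bot.read_state();p,d,W,H,S,V=look(name);T=(W-s['ee_pos'])@np.array(s['eef_rot'])
    br=(H>10)&(H<35)&(S>90)&(d>.05)&(d<.2)
    k,l,st,ce=cv2.connectedComponentsWithStats(br.astype(np.uint8));i=1+np.argmax(st[1:,4]);cu,cv=ce[i]
    r=st[i,2]/2;v,u=np.mgrid[:480,:640];rr=np.hypot(u-cu,v-cv)
    m=(rr>1.3*r)&(rr<2.1*r)&(d>.05)&(d<.25);q=T[m];c=np.median(q,0);q=q[abs(q-c).max(1)<.025]
    c=q.mean(0);n=np.linalg.svd(q-c,full_matrices=False)[2][2];n*=-np.sign(n[2])
    tp=T[l==i].mean(0)
    print('px',cu.round(),cv.round(),r,'normal(tool)',n.round(3),'lean deg x,y',np.degrees(np.arctan2(n[:2],-n[2])).round(1),'terminal(tool)',tp.round(4))
    b=tp-.0948*n;print('base centre(tool)',b.round(4),'world',(np.array(s['eef_rot'])@b+s['ee_pos']).round(4),'grip h',((.054-b[2])*n[2]+(0-b[0])*n[0]).round(4))
if __name__=='__main__': lean(sys.argv[1])
E
python3 lean.py l1
```

```text
px 321.0 336.0 29.0 normal(tool) [ 0.54  -0.003 -0.841] lean deg x,y [32.7 -0.2] terminal(tool) [ 0.0142 -0.0003  0.0335]
base centre(tool) [-0.0371 -0.      0.1133] world [ 0.5205 -0.255   0.1721] grip h 0.0699
```

Request:
play_rows(
  deltas=[
    {"fingers": 35, "dx": 0, "dy": 15, "dz": 0, "spin": 3.4},
    {"fingers": 35, "dx": 0, "dy": 30, "dz": 0, "spin": 3.4},
    {"fingers": 35, "dx": 0, "dy": 40, "dz": 0, "spin": 0},
    {"fingers": 35, "dx": 0, "dy": 45, "dz": 0, "spin": 0},
    {"fingers": 35, "dx": 0, "dy": 45, "dz": 0, "spin": 0},
    {"fingers": 35, "dx": 0, "dy": 45, "dz": 0, "spin": 0},
    {"fingers": 35, "dx": 0, "dy": 45, "dz": 0, "spin": 0},
    {"fingers": 35, "dx": 0, "dy": 45, "dz": 0, "spin": 0},
    {"fingers": 35, "dx": 2, "dy": 45, "dz": 0, "spin": 0},
    {"fingers": 35, "dx": 0, "dy": 45, "dz": 0, "spin": 0},
    {"fingers": 35, "dx": 0, "dy": 35, "dz": 0, "spin": 0},
    {"fingers": 35, "dx": 0, "dy": 15, "dz": 0, "spin": 0},
  ],
)

```text
time_s: 6.3
ee_pos: [0.5009, 0.1949, 0.2831]
eef_rot: [[-0.999, 0.049, -0.005], [0.049, 0.999, 0.0], [0.005, -0.0, -1.0]]
force: [0.1, 0.5, -4.1]
gripper_width: 0.0452
grasp_force: 26.8
```

```bash
python3 t.py .010 -.070 .145; python3 lean.py l2; python3 - <<'E'
from h import *
W=None
p,d=bot.grab_frame('top');W=world('top',d);hsv=cv2.cvtColor(p,cv2.COLOR_RGB2HSV).astype(int);H,S,V=np.moveaxis(hsv,-1,0)
# outer/inner extents of far wall (x side): profile of rim heights along rows near tote, away from arm
a=np.radians(-3.1);Q=(W[...,:2]-[.5,.264])@np.array([[np.cos(a),-np.sin(a)],[np.sin(a),np.cos(a)]])
for lo,hi in((-.1,-.05),(.05,.1)):
    m=(Q[...,1]>lo)&(Q[...,1]<hi)&(W[...,2]>.04)&(W[...,2]<.06)&(H>18)&(H<35)&(S>100)
    x=Q[...,0][m];print('far',np.percentile(x[x>.03],[0,10,50,90,100]).round(4) if (x>.03).any() else None,'near',np.percentile(x[x<-.03],[0,10,50,90,100]).round(4) if (x<-.03).any() else None)
E
```

```text
t 6.3 at [0.5009 0.1949 0.2831] F [ 0.1  0.5 -4.1] w 0.0452 gf 26.8 tilt z [-0.005  0.    -1.   ]
spin 0.27 dx dy dz [ -5.4  -1.  138.1]
px 321.0 335.0 30.0 normal(tool) [ 0.542 -0.002 -0.84 ] lean deg x,y [32.8 -0.1] terminal(tool) [ 0.0142 -0.0001  0.0337]
base centre(tool) [-0.0372  0.      0.1133] world [0.5375 0.1931 0.1696] grip h 0.07
far [0.0955 0.0967 0.1031 0.1088 0.1107] near [-0.1094 -0.1078 -0.1011 -0.0953 -0.094 ]
far [0.0953 0.0965 0.1029 0.1089 0.1104] near [-0.1092 -0.1079 -0.1016 -0.0953 -0.0943]
```

Request:
play_rows(
  deltas=[
    {"fingers": 35, "dx": -5, "dy": -1, "dz": 15, "spin": 0},
    {"fingers": 35, "dx": 0, "dy": 0, "dz": 30, "spin": 0},
    {"fingers": 35, "dx": 0, "dy": 0, "dz": 30, "spin": 0},
    {"fingers": 35, "dx": 0, "dy": 0, "dz": 30, "spin": 0},
    {"fingers": 35, "dx": 0, "dy": 0, "dz": 20, "spin": 0},
    {"fingers": 35, "dx": 0, "dy": 0, "dz": 13, "spin": 0},
    {"fingers": 35, "dx": 0, "dy": 0, "dz": 8, "spin": 0},
    {"fingers": 35, "dx": -8, "dy": 0, "dz": 0, "spin": 0},
    {"fingers": 35, "dx": -8, "dy": 0, "dz": 0, "spin": 0},
    {"fingers": 35, "dx": -4, "dy": 0, "dz": 0, "spin": 0},
    {"fingers": 35, "dx": 0, "dy": 0, "dz": 0, "spin": 0},
  ],
)

```text
time_s: 7.5
ee_pos: [0.5286, 0.1897, 0.1413]
eef_rot: [[-0.999, 0.054, 0.003], [0.054, 0.999, 0.001], [-0.003, 0.001, -1.0]]
force: [0.4, 0.0, -4.0]
gripper_width: 0.0453
grasp_force: 26.9
```

Request:
play_rows(
  deltas=[
    {"fingers": 35, "dx": -4, "dy": 0, "dz": 0, "spin": 0},
    {"fingers": 35, "dx": -4, "dy": 0, "dz": 0, "spin": 0},
    {"fingers": 35, "dx": -4, "dy": 0, "dz": 0, "spin": 0},
    {"fingers": 35, "dx": -4, "dy": 0, "dz": 0, "spin": 0},
    {"fingers": 35, "dx": 0, "dy": 0, "dz": 0, "spin": 0},
  ],
)

```text
time_s: 8.0
ee_pos: [0.541, 0.1892, 0.1389]
eef_rot: [[-0.999, 0.053, -0.007], [0.053, 0.999, 0.0], [0.007, 0.0, -1.0]]
force: [-4.5, 1.3, -3.7]
gripper_width: 0.0458
grasp_force: 27.0
```

```bash
python3 t.py .068 -.070 .137; python3 lean.py l3
```

```text
t 8.0 at [0.541  0.1892 0.1389] F [-4.5  1.3 -3.7] w 0.0458 gf 27.0 tilt z [-0.007  0.    -1.   ]
spin 0.08 dx dy dz [-23.    2.5   1.9]
px 347.0 89.0 273.5 normal(tool) [-0.602 -0.26  -0.755] lean deg x,y [-38.5 -19. ] terminal(tool) [0.0829 0.014  0.1293]
base centre(tool) [0.1399 0.0387 0.2009] world [ 0.402   0.2352 -0.061 ] grip h 0.1952
```

```bash
sed -i 's/(d>.05)&(d<.2)$/(d>.05)\&(d<.135)/; s/(d<.25);q=T/(d<.16);q=T/' lean.py; python3 lean.py l4
```

```text
px 489.0 373.0 95.5 normal(tool) [ 0.474  0.088 -0.876] lean deg x,y [28.4  5.8] terminal(tool) [0.0099 0.0423 0.0231]
base centre(tool) [-0.035   0.0339  0.1061] world [0.5771 0.2213 0.0324] grip h 0.0623
```

Request:
play_rows(
  deltas=[
    {"fingers": 35, "dx": -4, "dy": 0.5, "dz": 0.5, "spin": 0},
    {"fingers": 35, "dx": -4, "dy": 0.5, "dz": 0.5, "spin": 0},
    {"fingers": 35, "dx": -4, "dy": 0.5, "dz": 0, "spin": 0},
    {"fingers": 35, "dx": 0, "dy": 0, "dz": 0, "spin": 0},
  ],
)

```text
time_s: 8.5
ee_pos: [0.554, 0.1899, 0.1383]
eef_rot: [[-0.999, 0.053, -0.004], [0.053, 0.999, 0.0], [0.004, 0.0, -1.0]]
force: [-4.2, 0.8, -3.2]
gripper_width: 0.0455
grasp_force: 27.0
```

```bash
python3 t.py .068 -.070 .137; python3 lean.py l5
```

```text
t 8.5 at [0.554  0.1899 0.1383] F [-4.2  0.8 -3.2] w 0.0455 gf 27.0 tilt z [-0.004  0.    -1.   ]
spin 0.07 dx dy dz [-10.    1.    1.3]
px 321.0 346.0 30.0 normal(tool) [ 0.319 -0.    -0.948] lean deg x,y [18.6 -0. ] terminal(tool) [ 0.0128 -0.0001  0.0302]
base centre(tool) [-1.740e-02 -1.000e-04  1.201e-01] world [0.5709 0.189  0.0181] grip h 0.0682
```

Request:
play_rows(
  deltas=[
    {"fingers": 35, "dx": -4, "dy": 0.5, "dz": 0.5, "spin": 0},
    {"fingers": 35, "dx": -4, "dy": 0.5, "dz": 0.5, "spin": 0},
    {"fingers": 35, "dx": -3, "dy": 0, "dz": 0, "spin": 0},
    {"fingers": 35, "dx": 0, "dy": 0, "dz": 0, "spin": 0},
  ],
)

```text
time_s: 8.95
ee_pos: [0.5656, 0.1901, 0.1376]
eef_rot: [[-0.999, 0.053, -0.002], [0.053, 0.999, -0.0], [0.002, -0.0, -1.0]]
force: [-4.0, 0.8, -2.2]
gripper_width: 0.0456
grasp_force: 27.5
```

```bash
python3 t.py .068 -.070 .137; python3 lean.py l6
```

```text
t 8.95 at [0.5656 0.1901 0.1376] F [-4.   0.8 -2.2] w 0.0456 gf 27.5 tilt z [-0.002 -0.    -1.   ]
spin 0.06 dx dy dz [1.5 0.2 0.6]
px 321.0 355.0 30.5 normal(tool) [ 0.159 -0.001 -0.987] lean deg x,y [ 9.2 -0.1] terminal(tool) [ 0.0113 -0.0002  0.0285]
base centre(tool) [-3.800e-03 -1.000e-04  1.221e-01] world [0.5692 0.1898 0.0156] grip h 0.0678
```

Request:
play_rows(
  deltas=[
    {"fingers": 35, "dx": -4, "dy": 0, "dz": 0, "spin": 0},
    {"fingers": 35, "dx": -3, "dy": 0, "dz": 0, "spin": 0},
    {"fingers": 35, "dx": -2, "dy": 0, "dz": 0, "spin": 0},
    {"fingers": 35, "dx": 0, "dy": 0, "dz": 0, "spin": 0},
  ],
)

```text
time_s: 9.4
ee_pos: [0.5749, 0.1895, 0.138]
eef_rot: [[-0.999, 0.053, -0.001], [0.053, 0.999, -0.0], [0.001, -0.0, -1.0]]
force: [-4.0, -0.4, -1.0]
gripper_width: 0.0453
grasp_force: 27.9
```

```bash
python3 t.py .068 -.070 .137; python3 lean.py l7
```

```text
t 9.4 at [0.5749 0.1895 0.138 ] F [-4.  -0.4 -1. ] w 0.0453 gf 27.9 tilt z [-0.001 -0.    -1.   ]
spin 0.05 dx dy dz [10.8  0.3  1. ]
px 321.0 362.0 30.5 normal(tool) [ 0.035  0.    -0.999] lean deg x,y [2. 0.] terminal(tool) [ 0.0099 -0.0002  0.0273]
base centre(tool) [ 0.0065 -0.0002  0.1221] world [0.5683 0.1897 0.016 ] grip h 0.0678
```

Request:
play_rows(
  deltas=[
    {"fingers": 35, "dx": 2, "dy": 0, "dz": 0, "spin": 0},
    {"fingers": 35, "dx": 0, "dy": 0, "dz": 3, "spin": 0},
    {"fingers": 35, "dx": 0, "dy": 0, "dz": 3, "spin": 0},
    {"fingers": 35, "dx": 0, "dy": 0, "dz": 1.5, "spin": 0},
    {"fingers": 35, "dx": 0, "dy": 0, "dz": 0, "spin": 0},
  ],
)

```text
time_s: 9.95
ee_pos: [0.5734, 0.1895, 0.13]
eef_rot: [[-0.999, 0.053, 0.001], [0.053, 0.999, -0.0], [-0.001, -0.0, -1.0]]
force: [-0.5, -0.3, -4.1]
gripper_width: 0.0454
grasp_force: 27.6
```

Request:
play_rows(
  deltas=[
    {"fingers": 35, "dx": 0, "dy": 0, "dz": 1, "spin": 0},
    {"fingers": 35, "dx": 0, "dy": 0, "dz": 1, "spin": 0},
    {"fingers": 35, "dx": 0, "dy": 0, "dz": 0, "spin": 0},
  ],
)

```text
time_s: 10.25
ee_pos: [0.5731, 0.1897, 0.1283]
eef_rot: [[-0.999, 0.053, 0.0], [0.053, 0.999, 0.0], [-0.0, 0.0, -1.0]]
force: [-0.4, -0.3, -3.7]
gripper_width: 0.0452
grasp_force: 27.6
```

```bash
python3 lean.py l8
```

```text
px 321.0 361.0 30.5 normal(tool) [ 0.043 -0.001 -0.999] lean deg x,y [ 2.4 -0. ] terminal(tool) [ 0.0101 -0.0002  0.0274]
base centre(tool) [ 6.000e-03 -1.000e-04  1.221e-01] world [0.5671 0.1899 0.0062] grip h 0.0678
```

Request:
play_rows(
  deltas=[
    {"fingers": 35, "dx": 0, "dy": 0, "dz": 0.7, "spin": 0},
    {"fingers": 35, "dx": 0, "dy": 0, "dz": 0.7, "spin": 0},
    {"fingers": 35, "dx": 0, "dy": 0, "dz": 0, "spin": 0},
  ],
)

```text
time_s: 10.6
ee_pos: [0.573, 0.1897, 0.1269]
eef_rot: [[-0.999, 0.053, -0.0], [0.053, 0.999, 0.0], [0.0, 0.0, -1.0]]
force: [-0.8, -0.6, -3.9]
gripper_width: 0.0454
grasp_force: 27.6
```

Request:
play_rows(
  deltas=[
    {"fingers": 35, "dx": 0, "dy": 0, "dz": 0.6, "spin": 0},
    {"fingers": 35, "dx": 0, "dy": 0, "dz": 0, "spin": 0},
    {"fingers": 35, "dx": 0, "dy": 0, "dz": 0, "spin": 0},
  ],
)

```text
time_s: 10.9
ee_pos: [0.5731, 0.1897, 0.1266]
eef_rot: [[-0.999, 0.053, 0.0], [0.053, 0.999, 0.0], [-0.0, 0.0, -1.0]]
force: [-1.1, -0.1, -2.5]
gripper_width: 0.0448
grasp_force: 27.7
```

```bash
python3 lean.py l9
```

```text
px 321.0 361.0 30.5 normal(tool) [ 0.042 -0.    -0.999] lean deg x,y [ 2.4 -0. ] terminal(tool) [ 0.01   -0.0001  0.0274]
base centre(tool) [ 6.000e-03 -1.000e-04  1.221e-01] world [0.5671 0.1899 0.0045] grip h 0.0678
```

Contact is starting, so I go on to flatten it.

Request:
play_rows(
  deltas=[
    {"fingers": 35, "dx": 0, "dy": 0, "dz": 0.7, "spin": 0},
    {"fingers": 35, "dx": 0, "dy": 0, "dz": 0.7, "spin": 0},
    {"fingers": 35, "dx": 0, "dy": 0, "dz": 0.5, "spin": 0},
    {"fingers": 35, "dx": 0, "dy": 0, "dz": 0, "spin": 0},
  ],
)

```text
time_s: 11.35
ee_pos: [0.5735, 0.1897, 0.1264]
eef_rot: [[-0.999, 0.053, 0.002], [0.053, 0.999, 0.0], [-0.002, 0.0, -1.0]]
force: [-2.5, -0.6, 6.2]
gripper_width: 0.0453
grasp_force: 28.5
```

```bash
python3 lean.py l10
```

```text
px 321.0 362.0 30.5 normal(tool) [ 0.035 -0.    -0.999] lean deg x,y [ 2. -0.] terminal(tool) [ 0.0099 -0.0002  0.0273]
base centre(tool) [ 6.50e-03 -1.00e-04  1.22e-01] world [0.5672 0.1899 0.0043] grip h 0.0678
```

Request:
play_rows(
  deltas=[
    {"fingers": 35, "dx": 0, "dy": 0, "dz": 0.8, "spin": 0},
    {"fingers": 35, "dx": 0, "dy": 0, "dz": 0.7, "spin": 0},
    {"fingers": 35, "dx": 0, "dy": 0, "dz": 0, "spin": 0},
  ],
  squeeze=20,
)

```text
time_s: 11.7
ee_pos: [0.5742, 0.1897, 0.126]
eef_rot: [[-0.999, 0.053, 0.004], [0.053, 0.999, 0.0], [-0.004, 0.001, -1.0]]
force: [-1.4, -1.4, 8.5]
gripper_width: 0.0454
grasp_force: 29.0
```

```bash
python3 lean.py l11
```

```text
px 321.0 363.0 31.0 normal(tool) [ 0.021  0.001 -1.   ] lean deg x,y [1.2 0. ] terminal(tool) [ 0.0096 -0.0001  0.0271]
base centre(tool) [ 0.0076 -0.0002  0.1219] world [0.5671 0.19   0.0041] grip h 0.0677
```

Request:
play_rows(
  deltas=[
    {"fingers": 45, "dx": 0, "dy": 0, "dz": -0.5, "spin": 0},
    {"fingers": 47, "dx": 0, "dy": 0, "dz": -0.5, "spin": 0},
    {"fingers": 49, "dx": 0, "dy": 0, "dz": 0, "spin": 0},
    {"fingers": 52, "dx": 0, "dy": 0, "dz": 0, "spin": 0},
    {"fingers": 60, "dx": 0, "dy": 0, "dz": 0, "spin": 0},
    {"fingers": 60, "dx": 0, "dy": 0, "dz": 0, "spin": 0},
  ],
)

```text
time_s: 12.35
ee_pos: [0.573, 0.1897, 0.1237]
eef_rot: [[-0.999, 0.053, -0.0], [0.053, 0.999, -0.0], [0.0, -0.0, -1.0]]
force: [-0.5, -0.3, 0.5]
gripper_width: 0.0602
grasp_force: 0.0
```

```bash
python3 lean.py l12;python3 -c "
from h import *
togo([.4895,-.3532,.285],183.7)"
```

```text
px 524.0 378.0 80.0 normal(tool) [ 0.07   0.738 -0.671] lean deg x,y [ 6.  47.7] terminal(tool) [0.0099 0.0503 0.021 ]
base centre(tool) [ 0.0032 -0.0197  0.0846] world [0.5686 0.1702 0.0391] grip h 0.0203
t 12.4 at [0.573  0.1897 0.1237] F [-0.3  0.8  0.5] w 0.0599 gf 0.0 tilt z [-0.  0. -1.]
spin -6.74 dx dy dz [ 118.3 -536.4 -161.3]
```

Request:
play_rows(
  deltas=[
    {"fingers": 60, "dx": 0, "dy": 0, "dz": -10, "spin": 0},
    {"fingers": 60, "dx": 0, "dy": 0, "dz": -25, "spin": 0},
    {"fingers": 60, "dx": 0, "dy": 0, "dz": -40, "spin": 0},
    {"fingers": 60, "dx": 0, "dy": 0, "dz": -40, "spin": 0},
    {"fingers": 60, "dx": 0, "dy": 0, "dz": -30, "spin": 0},
    {"fingers": 60, "dx": 0, "dy": 0, "dz": -16, "spin": 0},
    {"fingers": 60, "dx": 0, "dy": 0, "dz": 0, "spin": 0},
  ],
)

```text
time_s: 13.1
ee_pos: [0.5742, 0.19, 0.2901]
eef_rot: [[-0.999, 0.053, 0.008], [0.053, 0.999, 0.002], [-0.008, 0.003, -1.0]]
force: [0.6, -0.2, 1.5]
gripper_width: 0.0602
grasp_force: 0.0
```

```bash
python3 - <<'E'
from w import *
look('w3')
E
```

```text
(no output)
```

View pics/w3.png

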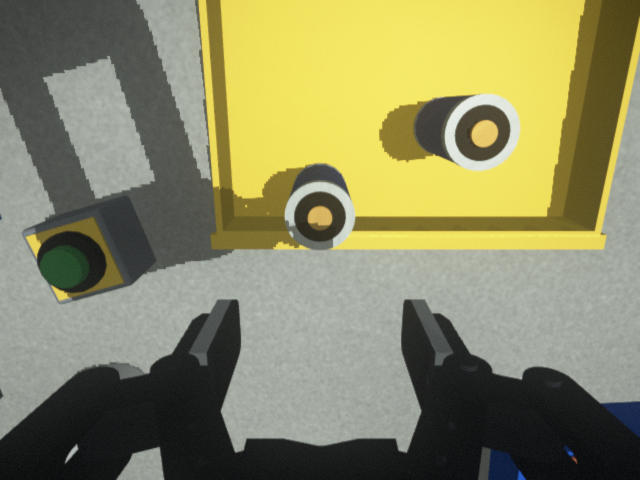

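Request:
play_rows(
  deltas=[
    {"fingers": 60, "dx": 0, "dy": 0, "dz": 0, "spin": -3.4},
    {"fingers": 60, "dx": 0, "dy": 0, "dz": 0, "spin": -3.3},
    {"fingers": 60, "dx": 4, "dy": -16, "dz": 0, "spin": 0},
    {"fingers": 60, "dx": 9, "dy": -40, "dz": 0, "spin": 0},
    {"fingers": 60, "dx": 9, "dy": -40, "dz": 0, "spin": 0},
    {"fingers": 60, "dx": 9, "dy": -40, "dz": 0, "spin": 0},
    {"fingers": 60, "dx": 9, "dy": -40, "dz": 0, "spin": 0},
    {"fingers": 60, "dx": 9, "dy": -40, "dz": 0, "spin": 0},
    {"fingers": 60, "dx": 9, "dy": -40, "dz": 0, "spin": 0},
    {"fingers": 60, "dx": 9, "dy": -40, "dz": 0, "spin": 0},
    {"fingers": 60, "dx": 9, "dy": -40, "dz": 0, "spin": 0},
  ],
)

```text
time_s: 14.25
ee_pos: [0.5169, -0.1527, 0.2837]
eef_rot: [[-0.998, -0.062, -0.002], [-0.062, 0.998, 0.0], [0.002, 0.001, -1.0]]
force: [0.8, -0.5, -0.2]
gripper_width: 0.0598
grasp_force: 0.0
```

Request:
play_rows(
  deltas=[
    {"fingers": 60, "dx": 9, "dy": -40, "dz": 0, "spin": 0},
    {"fingers": 60, "dx": 9, "dy": -40, "dz": 0, "spin": 0},
    {"fingers": 60, "dx": 9, "dy": -40, "dz": 0, "spin": 0},
    {"fingers": 60, "dx": 9, "dy": -40, "dz": 0, "spin": 0},
    {"fingers": 60, "dx": 6, "dy": -40, "dz": 0, "spin": 0},
    {"fingers": 60, "dx": 0, "dy": 0, "dz": 0, "spin": 0},
    {"fingers": 60, "dx": 0, "dy": 0, "dz": 0, "spin": 0},
  ],
)

```text
time_s: 14.95
ee_pos: [0.488, -0.3538, 0.2833]
eef_rot: [[-0.998, -0.06, -0.002], [-0.06, 0.998, 0.002], [0.002, 0.003, -1.0]]
force: [0.4, -0.2, -0.5]
gripper_width: 0.0598
grasp_force: 0.0
```

```bash
python3 w.py w4;python3 -c "
from h import *
togo([.4892,-.3537,.155],183.7)"
```

```text
t 14.95 at [ 0.488  -0.3538  0.2833] F [ 0.4 -0.2 -0.5] w 0.0598 gf 0.0 tilt z [-0.002  0.002 -1.   ]
spin -0.25 dx dy dz [ -2.7  97.1 -16.7]
[306, 210, 28, 28, 637] [ 0.476  -0.3549  0.1238] [ 0.476  -0.3549  0.1236]
t 15.0 at [ 0.4885 -0.3528  0.2838] F [-0.4 -0.8  0.7] w 0.0601 gf 0.0 tilt z [-0.002  0.002 -1.   ]
spin -0.14 dx dy dz [ -0.6  -1.  128.8]
```

The first cell stands upright by the far wall (terminal at (320,216)), and the packed cell is undisturbed at (485,133). The tool is now above cell_b, so I descend and grip it.

Request:
play_rows(
  deltas=[
    {"fingers": 60, "dx": -0.5, "dy": -0.5, "dz": 20, "spin": 0},
    {"fingers": 60, "dx": 0, "dy": 0, "dz": 30, "spin": 0},
    {"fingers": 60, "dx": 0, "dy": 0, "dz": 30, "spin": 0},
    {"fingers": 60, "dx": 0, "dy": 0, "dz": 25, "spin": 0},
    {"fingers": 60, "dx": 0, "dy": 0, "dz": 15, "spin": 0},
    {"fingers": 60, "dx": 0, "dy": 0, "dz": 8, "spin": 0},
    {"fingers": 60, "dx": 0, "dy": 0, "dz": 0, "spin": 0},
    {"fingers": 60, "dx": 0, "dy": 0, "dz": 0, "spin": 0},
  ],
)

```text
time_s: 15.8
ee_pos: [0.4906, -0.3534, 0.1584]
eef_rot: [[-0.998, -0.064, 0.002], [-0.064, 0.998, -0.001], [-0.002, -0.002, -1.0]]
force: [0.3, -0.9, 0.4]
gripper_width: 0.0601
grasp_force: 0.0
```

Request:
play_rows(
  deltas=[
    {"fingers": 52, "dx": 0, "dy": 0, "dz": 0, "spin": 0},
    {"fingers": 48, "dx": 0, "dy": 0, "dz": 0, "spin": 0},
    {"fingers": 44, "dx": 0, "dy": 0, "dz": 0, "spin": 0},
    {"fingers": 40, "dx": 0, "dy": 0, "dz": 0, "spin": 0},
    {"fingers": 35, "dx": 0, "dy": 0, "dz": 0, "spin": 0},
    {"fingers": 35, "dx": 0, "dy": 0, "dz": 0, "spin": 0},
    {"fingers": 35, "dx": 0, "dy": 0, "dz": 0, "spin": 0},
  ],
  squeeze=25,
)

```text
time_s: 16.5
ee_pos: [0.4904, -0.3537, 0.1585]
eef_rot: [[-0.998, -0.064, 0.002], [-0.064, 0.998, -0.002], [-0.002, -0.002, -1.0]]
force: [-0.6, -0.1, 6.1]
gripper_width: 0.0451
grasp_force: 25.7
```

Request:
play_rows(
  deltas=[
    {"fingers": 35, "dx": 0, "dy": 0, "dz": -5, "spin": 0},
    {"fingers": 35, "dx": 0, "dy": 0, "dz": -10, "spin": 0},
    {"fingers": 35, "dx": 0, "dy": 0, "dz": -20, "spin": 0},
    {"fingers": 35, "dx": 0, "dy": 0, "dz": -30, "spin": 0},
    {"fingers": 35, "dx": 0, "dy": 0, "dz": -30, "spin": 0},
    {"fingers": 35, "dx": 0, "dy": 0, "dz": -30, "spin": 0},
    {"fingers": 35, "dx": 0, "dy": 0, "dz": -15, "spin": 0},
    {"fingers": 35, "dx": 0, "dy": 0, "dz": 0, "spin": 0},
  ],
)

```text
time_s: 17.3
ee_pos: [0.4905, -0.3537, 0.2999]
eef_rot: [[-0.998, -0.064, 0.004], [-0.064, 0.998, -0.003], [-0.004, -0.004, -1.0]]
force: [-0.5, -0.4, -3.5]
gripper_width: 0.0453
grasp_force: 26.2
```

```bash
python3 lean.py m1; python3 t.py .010 .105 .30
```

```text
px 321.0 332.0 28.5 normal(tool) [ 0.54   0.003 -0.842] lean deg x,y [32.7  0.2] terminal(tool) [ 0.0146 -0.0002  0.0348]
base centre(tool) [-0.0366 -0.0005  0.1147] world [ 0.5275 -0.3522  0.1853] grip h 0.0708
t 17.35 at [ 0.4901 -0.3533  0.2973] F [-0.   1.2 -3.3] w 0.0453 gf 26.2 tilt z [ 0.001 -0.001 -1.   ]
spin 6.75 dx dy dz [ 13.5 721.9  -2.7]
```

Request:
play_rows(
  deltas=[
    {"fingers": 35, "dx": 0, "dy": 0, "dz": 0, "spin": 3.4},
    {"fingers": 35, "dx": 0, "dy": 0, "dz": 0, "spin": 3.4},
    {"fingers": 35, "dx": 0, "dy": 20, "dz": 0, "spin": 0},
    {"fingers": 35, "dx": 1, "dy": 40, "dz": 0, "spin": 0},
    {"fingers": 35, "dx": 1, "dy": 44, "dz": 0, "spin": 0},
    {"fingers": 35, "dx": 1, "dy": 44, "dz": 0, "spin": 0},
    {"fingers": 35, "dx": 1, "dy": 44, "dz": 0, "spin": 0},
    {"fingers": 35, "dx": 1, "dy": 44, "dz": 0, "spin": 0},
    {"fingers": 35, "dx": 1, "dy": 44, "dz": 0, "spin": 0},
    {"fingers": 35, "dx": 1, "dy": 44, "dz": 0, "spin": 0},
    {"fingers": 35, "dx": 1, "dy": 44, "dz": 0, "spin": 0},
    {"fingers": 35, "dx": 1, "dy": 44, "dz": 0, "spin": 0},
  ],
)

```text
time_s: 18.55
ee_pos: [0.5021, 0.0611, 0.2948]
eef_rot: [[-0.999, 0.054, -0.004], [0.054, 0.999, 0.001], [0.004, 0.0, -1.0]]
force: [0.5, -0.2, -2.7]
gripper_width: 0.0456
grasp_force: 26.5
```

Request:
play_rows(
  deltas=[
    {"fingers": 35, "dx": 1, "dy": 44, "dz": 0, "spin": 0},
    {"fingers": 35, "dx": 1, "dy": 44, "dz": 0, "spin": 0},
    {"fingers": 35, "dx": 1, "dy": 44, "dz": 0, "spin": 0},
    {"fingers": 35, "dx": 1, "dy": 44, "dz": 0, "spin": 0},
    {"fingers": 35, "dx": 0, "dy": 44, "dz": 0, "spin": 0},
    {"fingers": 35, "dx": 0, "dy": 44, "dz": 0, "spin": 0},
    {"fingers": 35, "dx": 0, "dy": 32, "dz": 0, "spin": 0},
    {"fingers": 35, "dx": 0, "dy": 14, "dz": 0, "spin": 0},
    {"fingers": 35, "dx": 0, "dy": 0, "dz": 0, "spin": 0},
    {"fingers": 35, "dx": 0, "dy": 0, "dz": 0, "spin": 0},
  ],
)

```text
time_s: 19.55
ee_pos: [0.5161, 0.3677, 0.2957]
eef_rot: [[-0.998, 0.055, -0.002], [0.055, 0.998, -0.002], [0.002, -0.002, -1.0]]
force: [0.5, -0.0, -3.2]
gripper_width: 0.0452
grasp_force: 26.6
```

```bash
python3 lean.py m2; python3 t.py .010 .105 .138
```

```text
px 321.0 331.0 29.5 normal(tool) [ 0.542  0.004 -0.84 ] lean deg x,y [32.8  0.3] terminal(tool) [ 0.0146 -0.0001  0.035 ]
base centre(tool) [-0.0368 -0.0004  0.1147] world [0.5526 0.365  0.181 ] grip h 0.0709
t 19.6 at [0.5164 0.3672 0.2963] F [-0.2  0.2 -2.3] w 0.0454 gf 26.6 tilt z [-0.001 -0.002 -1.   ]
spin -0.09 dx dy dz [  0.8   1.1 158.3]
```

Request:
play_rows(
  deltas=[
    {"fingers": 35, "dx": 0, "dy": 0, "dz": 15, "spin": 0},
    {"fingers": 35, "dx": 0, "dy": 0, "dz": 30, "spin": 0},
    {"fingers": 35, "dx": 0, "dy": 0, "dz": 35, "spin": 0},
    {"fingers": 35, "dx": 0, "dy": 0, "dz": 35, "spin": 0},
    {"fingers": 35, "dx": 0, "dy": 0, "dz": 22, "spin": 0},
    {"fingers": 35, "dx": 0, "dy": 0, "dz": 13, "spin": 0},
    {"fingers": 35, "dx": 0, "dy": 0, "dz": 7, "spin": 0},
    {"fingers": 35, "dx": -8, "dy": 0, "dz": 0, "spin": 0},
    {"fingers": 35, "dx": -8, "dy": 0, "dz": 0, "spin": 0},
    {"fingers": 35, "dx": -6, "dy": 0, "dz": 0, "spin": 0},
    {"fingers": 35, "dx": -4, "dy": 0, "dz": 0, "spin": 0},
    {"fingers": 35, "dx": 0, "dy": 0, "dz": 0, "spin": 0},
  ],
)

```text
time_s: 20.8
ee_pos: [0.5437, 0.367, 0.1409]
eef_rot: [[-0.998, 0.056, 0.002], [0.056, 0.998, 0.001], [-0.002, 0.001, -1.0]]
force: [0.4, 0.9, -3.3]
gripper_width: 0.0455
grasp_force: 26.6
```

Request:
play_rows(
  deltas=[
    {"fingers": 35, "dx": -4, "dy": 0, "dz": 0, "spin": 0},
    {"fingers": 35, "dx": -4, "dy": 0, "dz": 0, "spin": 0},
    {"fingers": 35, "dx": -4, "dy": 0, "dz": 0, "spin": 0},
    {"fingers": 35, "dx": -4, "dy": 0, "dz": 0, "spin": 0},
    {"fingers": 35, "dx": -4, "dy": 0, "dz": 0, "spin": 0},
    {"fingers": 35, "dx": 0, "dy": 0, "dz": 0, "spin": 0},
  ],
)

```text
time_s: 21.4
ee_pos: [0.561, 0.3664, 0.1395]
eef_rot: [[-0.999, 0.054, -0.005], [0.054, 0.999, 0.0], [0.005, -0.0, -1.0]]
force: [-4.9, 0.7, -3.1]
gripper_width: 0.0453
grasp_force: 26.4
```

```bash
python3 lean.py m3; python3 t.py .079 .105 .138
```

```text
px 55.0 251.0 33.0 normal(tool) [-0.    -0.004 -1.   ] lean deg x,y [-0.  -0.2] terminal(tool) [ 0.036  -0.0748  0.0415]
base centre(tool) [ 0.0361 -0.0744  0.1363] world [0.5203 0.2941 0.0034] grip h 0.0823
t 21.45 at [0.561  0.3664 0.1394] F [-3.9  0.8 -2.5] w 0.0453 gf 26.4 tilt z [-0.004  0.    -1.   ]
spin 0.0 dx dy dz [-23.6  -0.6   1.4]
```

```bash
sed -i "s/^    k,l,st,ce/    br[:,:250]=0;br[:,390:]=0\n&/" lean.py
```

Request:
play_rows(
  deltas=[
    {"fingers": 35, "dx": -4, "dy": 0, "dz": 0.5, "spin": 0},
    {"fingers": 35, "dx": -4, "dy": 0, "dz": 0.5, "spin": 0},
    {"fingers": 35, "dx": -4, "dy": 0, "dz": 0, "spin": 0},
    {"fingers": 35, "dx": -3, "dy": 0, "dz": 0, "spin": 0},
    {"fingers": 35, "dx": 0, "dy": 0, "dz": 0, "spin": 0},
  ],
)

```text
time_s: 21.95
ee_pos: [0.5768, 0.3653, 0.1388]
eef_rot: [[-0.999, 0.055, -0.002], [0.055, 0.999, 0.0], [0.002, -0.0, -1.0]]
force: [-5.1, 0.6, -1.6]
gripper_width: 0.0453
grasp_force: 26.8
```

```bash
python3 lean.py m4; python3 t.py .079 .105 .138
```

```text
px 321.0 350.0 30.0 normal(tool) [ 0.15  -0.001 -0.989] lean deg x,y [ 8.6 -0.1] terminal(tool) [ 0.0121 -0.0002  0.0293]
base centre(tool) [-2.10e-03 -1.00e-04  1.23e-01] world [0.5787 0.3651 0.0158] grip h 0.0686
t 22.0 at [0.5768 0.3653 0.1388] F [-5.7  0.7  0.2] w 0.0457 gf 26.8 tilt z [-0.002  0.    -1.   ]
spin -0.03 dx dy dz [-7.8 -0.3  0.8]
```

Request:
play_rows(
  deltas=[
    {"fingers": 35, "dx": -4, "dy": 0, "dz": 0, "spin": 0},
    {"fingers": 35, "dx": -3, "dy": 0, "dz": 0, "spin": 0},
    {"fingers": 35, "dx": -2.5, "dy": 0, "dz": 0, "spin": 0},
    {"fingers": 35, "dx": 0, "dy": 0, "dz": 0, "spin": 0},
  ],
)

```text
time_s: 22.4
ee_pos: [0.5868, 0.3647, 0.1391]
eef_rot: [[-0.998, 0.055, -0.001], [0.055, 0.999, 0.0], [0.001, 0.0, -1.0]]
force: [-4.6, 0.7, -1.2]
gripper_width: 0.0451
grasp_force: 26.1
```

```bash
python3 lean.py m5; python3 t.py .079 .105 .138
```

```text
px 321.0 358.0 30.5 normal(tool) [ 0.017  0.001 -1.   ] lean deg x,y [1.  0.1] terminal(tool) [ 0.0106 -0.0002  0.028 ]
base centre(tool) [ 0.009  -0.0003  0.1227] world [0.5777 0.365  0.0163] grip h 0.0686
t 22.45 at [0.5868 0.3647 0.1391] F [-4.5  0.6 -0.7] w 0.0453 gf 26.1 tilt z [-0.  0. -1.]
spin -0.04 dx dy dz [ 2.2 -0.2  1.1]
```

Request:
play_rows(
  deltas=[
    {"fingers": 35, "dx": 1.5, "dy": 0, "dz": 0, "spin": 0},
    {"fingers": 35, "dx": 0, "dy": 0, "dz": 3, "spin": 0},
    {"fingers": 35, "dx": 0, "dy": 0, "dz": 3, "spin": 0},
    {"fingers": 35, "dx": 0, "dy": 0, "dz": 2, "spin": 0},
    {"fingers": 35, "dx": 0, "dy": 0, "dz": 1, "spin": 0},
    {"fingers": 35, "dx": 0, "dy": 0, "dz": 1, "spin": 0},
    {"fingers": 35, "dx": 0, "dy": 0, "dz": 0, "spin": 0},
  ],
)

```text
time_s: 23.15
ee_pos: [0.5858, 0.3645, 0.1288]
eef_rot: [[-0.998, 0.055, 0.001], [0.055, 0.998, -0.0], [-0.001, -0.0, -1.0]]
force: [-0.5, -0.1, -2.7]
gripper_width: 0.045
grasp_force: 26.0
```

Request:
play_rows(
  deltas=[
    {"fingers": 35, "dx": 0, "dy": 0, "dz": 0.7, "spin": 0},
    {"fingers": 35, "dx": 0, "dy": 0, "dz": 0.7, "spin": 0},
    {"fingers": 35, "dx": 0, "dy": 0, "dz": 0.6, "spin": 0},
    {"fingers": 35, "dx": 0, "dy": 0, "dz": 0, "spin": 0},
  ],
)

```text
time_s: 23.55
ee_pos: [0.5857, 0.3646, 0.1271]
eef_rot: [[-0.998, 0.055, 0.0], [0.055, 0.998, 0.0], [-0.0, 0.0, -1.0]]
force: [0.0, 0.1, -2.2]
gripper_width: 0.045
grasp_force: 26.0
```

```bash
python3 lean.py m6
```

```text
px 321.0 357.0 30.0 normal(tool) [ 0.025  0.    -1.   ] lean deg x,y [1.4 0. ] terminal(tool) [ 0.0108 -0.0002  0.028 ]
base centre(tool) [ 0.0085 -0.0002  0.1228] world [0.5772 0.3649 0.0043] grip h 0.0685
```

Request:
play_rows(
  deltas=[
    {"fingers": 35, "dx": 0, "dy": 0, "dz": 0.7, "spin": 0},
    {"fingers": 35, "dx": 0, "dy": 0, "dz": 0.7, "spin": 0},
    {"fingers": 35, "dx": 0, "dy": 0, "dz": 0.7, "spin": 0},
    {"fingers": 35, "dx": 0, "dy": 0, "dz": 0, "spin": 0},
  ],
  squeeze=20,
)

```text
time_s: 24.0
ee_pos: [0.586, 0.3647, 0.1268]
eef_rot: [[-0.998, 0.055, 0.002], [0.055, 0.998, 0.001], [-0.002, 0.001, -1.0]]
force: [-0.6, -1.0, 6.2]
gripper_width: 0.0453
grasp_force: 26.7
```

```bash
python3 lean.py m7
```

```text
px 321.0 358.0 30.5 normal(tool) [ 0.018  0.    -1.   ] lean deg x,y [1.1 0. ] terminal(tool) [ 0.0106 -0.0002  0.0279]
base centre(tool) [ 0.0089 -0.0002  0.1227] world [0.5774 0.365  0.004 ] grip h 0.0685
```

Request:
play_rows(
  deltas=[
    {"fingers": 45, "dx": 0, "dy": 0, "dz": -0.5, "spin": 0},
    {"fingers": 47, "dx": 0, "dy": 0, "dz": -0.5, "spin": 0},
    {"fingers": 49, "dx": 0, "dy": 0, "dz": 0, "spin": 0},
    {"fingers": 52, "dx": 0, "dy": 0, "dz": 0, "spin": 0},
    {"fingers": 60, "dx": 0, "dy": 0, "dz": 0, "spin": 0},
    {"fingers": 60, "dx": 0, "dy": 0, "dz": 0, "spin": 0},
  ],
)

```text
time_s: 24.65
ee_pos: [0.5855, 0.3647, 0.1256]
eef_rot: [[-0.998, 0.055, -0.0], [0.055, 0.998, 0.0], [0.0, -0.0, -1.0]]
force: [0.1, 0.1, -0.6]
gripper_width: 0.0602
grasp_force: 0.0
```

Request:
play_rows(
  deltas=[
    {"fingers": 60, "dx": 0, "dy": 0, "dz": -10, "spin": 0},
    {"fingers": 60, "dx": 0, "dy": 0, "dz": -25, "spin": 0},
    {"fingers": 60, "dx": 0, "dy": 0, "dz": -40, "spin": 0},
    {"fingers": 60, "dx": 0, "dy": 0, "dz": -40, "spin": 0},
    {"fingers": 60, "dx": 0, "dy": 0, "dz": -30, "spin": 0},
    {"fingers": 60, "dx": 0, "dy": 0, "dz": -10, "spin": 0},
    {"fingers": 60, "dx": 0, "dy": 0, "dz": 0, "spin": 0},
  ],
)

```text
time_s: 25.35
ee_pos: [0.586, 0.3649, 0.2838]
eef_rot: [[-0.998, 0.055, 0.005], [0.055, 0.998, 0.002], [-0.004, 0.003, -1.0]]
force: [-0.1, -0.1, -1.1]
gripper_width: 0.06
grasp_force: 0.0
```

```bash
python3 - <<'E'
from w import *
look('w5')
togo([.604,-.002,.25],176.9)
E
```

```text
t 25.4 at [0.5855 0.3646 0.2809] F [ 0.5 -0.5 -0.8] w 0.06 gf 0.0 tilt z [ 0.  0. -1.]
spin -0.05 dx dy dz [ -38.3 -365.1   30.9]
```

View pics/w5.png

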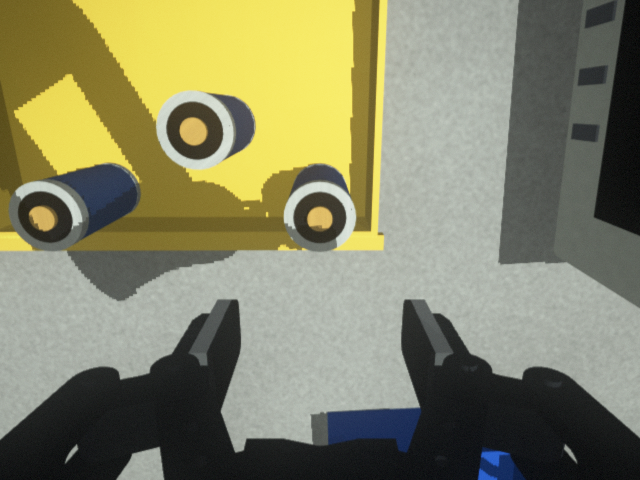

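All three cells stand upright in the tote (terminals at (319,217), (193,131) and (42,218)). Next is the button.

Request:
play_rows(
  deltas=[
    {"fingers": 30, "dx": 0, "dy": -20, "dz": 0, "spin": 0},
    {"fingers": 0, "dx": 0, "dy": -40, "dz": 0, "spin": 0},
    {"fingers": 0, "dx": 0, "dy": -45, "dz": 0, "spin": 0},
    {"fingers": 0, "dx": 0, "dy": -45, "dz": 0, "spin": 0},
    {"fingers": 0, "dx": 0, "dy": -45, "dz": 0, "spin": 0},
    {"fingers": 0, "dx": 0, "dy": -45, "dz": 0, "spin": 0},
    {"fingers": 0, "dx": -2, "dy": -45, "dz": 0, "spin": 0},
    {"fingers": 0, "dx": -8, "dy": -45, "dz": 5, "spin": 0},
    {"fingers": 0, "dx": -14, "dy": -25, "dz": 13, "spin": 0},
    {"fingers": 0, "dx": -14, "dy": -10, "dz": 13, "spin": 0},
    {"fingers": 0, "dx": 0, "dy": 0, "dz": 0, "spin": 0},
    {"fingers": 0, "dx": 0, "dy": 0, "dz": 0, "spin": 0},
  ],
)

```text
time_s: 26.6
ee_pos: [0.6024, -0.0017, 0.247]
eef_rot: [[-0.998, 0.055, -0.006], [0.055, 0.998, 0.001], [0.006, 0.001, -1.0]]
force: [0.2, -0.5, 0.3]
gripper_width: 0.0002
grasp_force: 0.0
```

```bash
python3 - <<'E'
from w import *
togo([.604,-.002,.16],176.9)
p,d,W,H,S,V=look('w6')
m=(H>40)&(H<85)&(S>90)&(d>0)&(W[...,2]>.05)&(W[...,2]<.1)
k,l,st,_=cv2.connectedComponentsWithStats(m.astype(np.uint8));i=1+np.argmax(st[1:,4]);q=W[l==i];t=q[q[:,2]>np.median(q[:,2])-.002]
print(st[i].tolist(),np.median(q,0).round(4),t.mean(0).round(4),(t.max(0)-t.min(0)).round(4), q[:,2].max())
E
```

```text
t 26.6 at [ 0.6024 -0.0017  0.247 ] F [ 0.2 -0.5  0.3] w 0.0002 gf 0.0 tilt z [-0.006  0.001 -1.   ]
spin -0.07 dx dy dz [-1.6 -0.2 87. ]
[294, 213, 52, 52, 2063] [ 0.6023 -0.0021  0.0753] [ 0.603  -0.0023  0.0754] [0.0307 0.0311 0.0044] 0.077733958558167
```

View pics/w6.png

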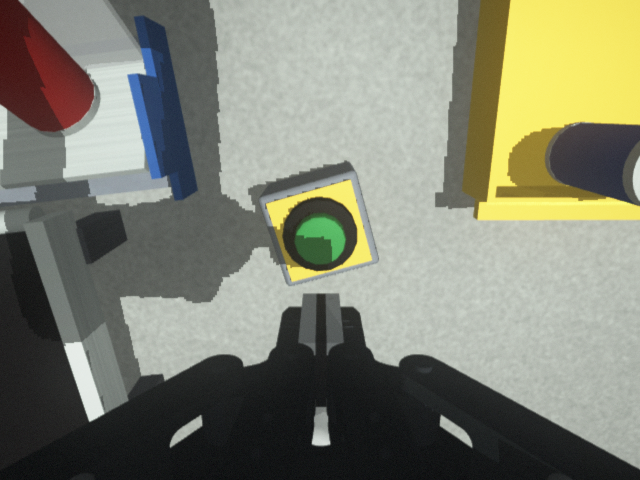

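The button is at (320,239), directly below, at (0.603,-0.002,0.0755). I descend onto it.

Request:
play_rows(
  deltas=[
    {"fingers": 0, "dx": 0, "dy": 0, "dz": 20, "spin": 0},
    {"fingers": 0, "dx": 0, "dy": 0, "dz": 30, "spin": 0},
    {"fingers": 0, "dx": 0, "dy": 0, "dz": 20, "spin": 0},
    {"fingers": 0, "dx": 0, "dy": 0, "dz": 14, "spin": 0},
    {"fingers": 0, "dx": 0, "dy": 0, "dz": 8, "spin": 0},
    {"fingers": 0, "dx": 0, "dy": 0, "dz": 0, "spin": 0},
    {"fingers": 0, "dx": 0, "dy": 0, "dz": 0, "spin": 0},
  ],
)

```text
time_s: 27.35
ee_pos: [0.604, -0.0016, 0.1591]
eef_rot: [[-0.999, 0.054, 0.002], [0.054, 0.999, -0.0], [-0.002, 0.0, -1.0]]
force: [-0.2, -0.3, 0.0]
gripper_width: -0.0
grasp_force: 0.0
```

Request:
play_rows(
  deltas=[
    {"fingers": 0, "dx": 0, "dy": 0, "dz": 2, "spin": 0},
    {"fingers": 0, "dx": 0, "dy": 0, "dz": 2, "spin": 0},
    {"fingers": 0, "dx": 0, "dy": 0, "dz": 2, "spin": 0},
    {"fingers": 0, "dx": 0, "dy": 0, "dz": 0, "spin": 0},
  ],
)

```text
time_s: 27.75
ee_pos: [0.6033, -0.002, 0.1517]
eef_rot: [[-0.998, 0.055, -0.0], [0.055, 0.998, 0.0], [0.0, 0.0, -1.0]]
force: [0.5, -0.3, 0.0]
gripper_width: -0.0003
grasp_force: 0.0
```

Request:
play_rows(
  deltas=[
    {"fingers": 0, "dx": 0, "dy": 0, "dz": 2, "spin": 0},
    {"fingers": 0, "dx": 0, "dy": 0, "dz": 2, "spin": 0},
    {"fingers": 0, "dx": 0, "dy": 0, "dz": 1.5, "spin": 0},
    {"fingers": 0, "dx": 0, "dy": 0, "dz": 1.5, "spin": 0},
    {"fingers": 0, "dx": 0, "dy": 0, "dz": 1, "spin": 0},
    {"fingers": 0, "dx": 0, "dy": 0, "dz": 0, "spin": 0},
  ],
)

```text
time_s: 28.35
ee_pos: [0.6036, -0.002, 0.1444]
eef_rot: [[-0.998, 0.055, 0.001], [0.055, 0.998, -0.0], [-0.001, -0.0, -1.0]]
force: [-1.4, 0.1, 4.5]
gripper_width: -0.0002
grasp_force: 2.2
```

Request:
play_rows(
  deltas=[
    {"fingers": 0, "dx": 0, "dy": 0, "dz": 1, "spin": 0},
    {"fingers": 0, "dx": 0, "dy": 0, "dz": 1, "spin": 0},
    {"fingers": 0, "dx": 0, "dy": 0, "dz": 0, "spin": 0},
  ],
)

```text
time_s: 28.65
ee_pos: [0.6036, -0.0019, 0.1436]
eef_rot: [[-0.998, 0.055, 0.001], [0.055, 0.998, -0.0], [-0.001, -0.0, -1.0]]
force: [-2.7, -0.1, 9.8]
gripper_width: -0.0004
grasp_force: 4.7
```

Request:
play_rows(
  deltas=[
    {"fingers": 0, "dx": 0, "dy": 0, "dz": 1, "spin": 0},
    {"fingers": 0, "dx": 0, "dy": 0, "dz": 1, "spin": 0},
    {"fingers": 0, "dx": 0, "dy": 0, "dz": 0, "spin": 0},
  ],
)

```text
time_s: 28.95
ee_pos: [0.6036, -0.0019, 0.1435]
eef_rot: [[-0.998, 0.055, 0.002], [0.055, 0.998, -0.0], [-0.002, -0.0, -1.0]]
force: [-6.4, -0.2, 16.5]
gripper_width: 0.0003
grasp_force: 8.0
```

Request:
play_rows(
  deltas=[
    {"fingers": 0, "dx": 0, "dy": 0, "dz": -3, "spin": 0},
    {"fingers": 0, "dx": 0, "dy": 0, "dz": -10, "spin": 0},
    {"fingers": 0, "dx": 0, "dy": 0, "dz": -25, "spin": 0},
    {"fingers": 0, "dx": 0, "dy": 0, "dz": -35, "spin": 0},
    {"fingers": 0, "dx": 0, "dy": 0, "dz": -35, "spin": 0},
    {"fingers": 0, "dx": 0, "dy": 0, "dz": -10, "spin": 0},
    {"fingers": 0, "dx": 0, "dy": 0, "dz": 0, "spin": 0},
  ],
)

```text
time_s: 29.65
ee_pos: [0.6042, -0.0019, 0.2598]
eef_rot: [[-0.998, 0.055, 0.004], [0.055, 0.998, -0.0], [-0.004, 0.0, -1.0]]
force: [0.6, 0.2, 0.7]
gripper_width: -0.0001
grasp_force: 0.0
```

```bash
python3 - <<'E'
from w import *
p,d,W,H,S,V=look('w7')
m=(H>40)&(H<85)&(S>90)&(d>0)&(W[...,2]>.05)&(W[...,2]<.1)
k,l,st,_=cv2.connectedComponentsWithStats(m.astype(np.uint8));i=1+np.argmax(st[1:,4]);q=W[l==i];c=q.mean(0)
r=np.hypot(W[...,0]-c[0],W[...,1]-c[1])
for a in range(0,34,3):
    mm=(r>=a/1000)&(r<(a+3)/1000)&(d>0)&(W[...,2]<.09); print(a,mm.sum(),np.percentile(W[mm][:,2],[10,50,90]).round(4),np.median(V[mm]))
p,d=bot.grab_frame('top');W=world('top',d);hsv=cv2.cvtColor(p,cv2.COLOR_RGB2HSV).astype(int);H,S,V=np.moveaxis(hsv,-1,0)
m=(H>10)&(H<30)&(S>90)&(W[...,2]>.085)&(W[...,2]<.15)&(d>0)&(abs(W[...,1])<.45)
k,l,st,_=cv2.connectedComponentsWithStats(m.astype(np.uint8))
for i in range(1,k):
    if st[i,4]>9: print(st[i].tolist(),W[l==i].mean(0).round(4))
E
```

```text
0 69 [0.0748 0.0757 0.0765] 180.0
3 201 [0.0747 0.0756 0.0764] 180.0
6 336 [0.0748 0.0756 0.0764] 180.0
9 476 [0.0747 0.0756 0.0764] 180.0
12 734 [0.068  0.0749 0.076 ] 120.0
15 535 [0.0649 0.0659 0.0748] 64.0
18 740 [0.0647 0.0656 0.0665] 61.0
21 1057 [0.0555 0.0648 0.066 ] 61.0
24 708 [0.0546 0.0557 0.0569] 248.0
27 1041 [0.0535 0.0553 0.0563] 242.0
30 1421 [0.0261 0.0536 0.0559] 162.0
33 1143 [-0.001   0.053   0.0558] 164.0
[144, 251, 8, 8, 52] [0.5783 0.3661 0.0981]
[210, 254, 8, 8, 52] [0.5685 0.1909 0.0984]
[171, 273, 8, 8, 52] [0.5207 0.2938 0.0979]
[344, 294, 9, 7, 49] [ 0.4646 -0.1592  0.1226]
```

```bash
python3 -c "
from station import bot
print(bot.sign_off())"
```

```text
the job is handed in; nothing more can be done
None
```

The job is handed in: both blue cells stand upright in the tote, one on each side of the packed cell, and after that I pressed the green button down to its stop; the packed and reject cells have not moved.

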